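# Clamp a printed block in the drill jig and hold the guide cover home on its hidden pin

### The job

First shut the drill jig's orange sliding jaw on the yellow printed block until it is snugly clamped, without crushing it. Then lay the blue drill-guide cover into the jig's orange-lipped channel, tongue over the block, slide it along until its socket drops over the hidden locating pin, and press it fully home against the springs. Finish while still holding the cover pressed down, and leave the spool, the round lid and the screwdriver where they are.

Things in the scene. Friction and masses are not known exactly. Their poses are not given: they have to be found in the camera images.
- fixture: Drill jig, fixed to the table. Aluminium base plate 200 (x) x 160 (y) x 12 mm; origin at the centre of its underside, x along its length, z up. Clamp end: fixed and sliding jaws around x = -50 mm. Channel end: x = 0 to 80 mm, two grey rails along x, inner faces at y = +-30, tops at z = 48, orange lips flaring outward above them to z = 59. On the centre line y = 0 a steel pin stands up.
- channel (a point): Middle of the channel on top of the black sprung platen while up (fixture x 40, y 0, z 40 mm). Through the platen stands the fixed polished pin, 10 mm across, bevelled tip at z 46, anywhere from fixture x 27 to 53: varies, not reported. The cover's underside rides at z 46 on the pin's tip, drops to 40 once the socket meets the pin, and is home at 34.
- fixed_jaw (a point): Top edge, mid-length, of the grey fixed jaw's clamping face (fixture x -50, y -15, z 30 mm). The face is 50 mm long and looks to the fixture's +y; the orange sliding jaw comes towards it.
- jaw: Orange sliding jaw, axes as the fixture's; origin at table height under the middle of its clamping face (fixture x -50). Jaw block 50 (x) mm long, y 0 to 16 mm, top z 30. Its upright handle plate is centred at y = +50 mm from the origin: 30 (x) x 12 (y) mm, z 18 to 70; pinch it across y from above. It closes along the fixture's -y.
- clamp (a joint): Travel of the sliding jaw in metres, 0 = gap of 58 mm between the jaw faces, growing as it closes along the jig's -y; gap = 58 mm minus this. About 0.028 when shut on the 30 mm block. It slides with about 3 N of friction and stays where it is left.
- part: The yellow printed block, 40 (x) x 30 (y) x 14 mm, about 30 g, lying loose on the base plate between the jaws with its 30 mm width roughly across the gap; origin at the centre of its underside (12 mm above the table).
- cover: Blue drill-guide cover, loose, .18 to .29 kg, flat on the table. Origin on its underside at the socket's middle. Block 70 (x) x 54 (y) x 18 mm about the origin; tongue 40 wide, 8 thick, on to x = -110. White grip on the block: 40 (x) x 16 (y) mm, z 18 to 54, over the socket. Blind socket: 13 (x) x 22 (y), 14 mm deep. Fitted, its axes are parallel to the fixture's, tongue over the clamp.
- tongue (a point): Top of the cover's tongue midway between the two brass bushes: x = -90, y = 0, z = 8 mm in the cover's frame. With the cover fitted the right way round it lies above the yellow block.
- platen (a joint): How far the sprung platen is pressed down, in metres: 0 = up, 0.006 = fully down. The springs push up with about 6 N at the top and 12 N fully down.
- spool: Bystander: small green filament spool with black flanges lying flat, 110 mm in diameter, 40 mm high, origin at the centre of its underside.
- lid: Bystander: round yellow scalloped lid, 78 mm in diameter, 15 mm high, origin at the centre of its underside.
- screwdriver: Bystander: screwdriver lying on the table along its x axis, about 200 mm long.
Things that resemble listed ones, but are neither listed nor needed, are in the scene too. Of the things that look like the part, the largest one is meant.

How it is judged:
On the way, in this order (a step that is already met when the one before it is completed fails the run):
1. the sliding jaw is shut on the block and presses it against the fixed jaw (contact force between jaw and part above 1.5 N and value of joint clamp above 0.0262 m and y of part in the frame of fixture between -0.003 and 0.003 m and x of part in the frame of fixture between -0.068 and -0.032 m and angle between part's own z axis and vertical below 0.08 rad).
2. the cover, in the channel, has dropped over the pin (x of cover in the frame of fixture between 0.022 and 0.058 m and y of cover in the frame of fixture between -0.006 and 0.006 m and x of tongue in the frame of fixture below -0.02 m and z of cover in the frame of fixture below 0.0425 m and angle between the x axis of cover and the x axis of fixture, either way round below 0.12 rad), for 0.1 s.
At the end, for the whole second after the job is handed in: Block flat and still clamped: jaw travel over 26.2 mm, block within 3 mm of the centre line. Cover on the pin, tongue over the block, level to 0.06 rad and lined up to 0.12 rad, underside at most 36.2 mm above the table, platen pressed at least 4.5 mm, at rest, fingers still bearing on the cover (value of joint clamp above 0.0262 m and y of part in the frame of fixture between -0.003 and 0.003 m and x of part in the frame of fixture between -0.068 and -0.032 m and angle between part's own z axis and vertical below 0.08 rad and x of cover in the frame of fixture between 0.022 and 0.058 m and y of cover in the frame of fixture between -0.006 and 0.006 m and x of tongue in the frame of fixture below -0.02 m and z of cover in the frame of fixture between 0.03 and 0.0362 m and angle between cover's own z axis and vertical below 0.06 rad and angle between the x axis of cover and the x axis of fixture, either way round below 0.12 rad and value of joint platen above 0.0045 m and contact force between the fingers and cover above 2 N and linear speed of cover below 0.02 m/s); the arm keeps its last pose, push and grip.
It fails at once if the block is crushed in the jaws (over 60 N) (contact force between jaw and part above 60 N).
It fails at once if the spool, lid or screwdriver is moved by more than 30 mm (distance of any of spool, lid, screwdriver from where it was at the start of the episode above 0.03 m).
It also fails if it takes over 58 s, if anything falls off the work surface, if the arm or the gripper's body presses on something with over 40 N, if the wrist force passes 120 N, or if a joint passes its speed limit or range.

### The arm

A 6-joint arm with a two-finger parallel gripper is mounted at the origin on the work surface. World frame = base frame: x ahead of the robot, y to its left, z up, the work surface at z = 0. Lengths are in m, angles in rad, forces in N, time in s.
With the tool pointing down it reaches from about 0.35 to 0.725 m from the base axis. Payload 4.3 kg.
Tool frame: the origin (TCP) lies on the centre line of the jaws, within the pads' length; the fingertips stand 14 mm ahead of it and the grasp point (between the pads) lies 5 mm behind it; z points along the fingers, y is the line along which they close (so a half turn about z gives the same grasp; the last joint's range is limited). The gripper opens to 85 mm and grips with 20 to 120 N. Pads are 22 mm wide; open, the fingers measure 114 mm over their backs; the gripper's body (76 mm by 85 mm) begins 54 mm behind the grasp point. The pads swing forward as they close: fully open they stand 13 mm farther back than shut.
Start: joints at [1.021, 0.377, 0.081, 1.274, 0, 1.46], TCP at [0.245, 0.52, 0.245] pointing down, gripper open.
Joint ranges: [-2.72, 2.72], [-0.84, 1.66], [-1.02, 1.22], [-1.77, 2.12], [-1.37, 1.28], [-3.14, 3.14]. Speed limits (rad/s): [2.57, 2.57, 3.14, 3.14, 3.14, 3.14].

### API

Orientations are given as a rotation vector (axis times angle).
In Python, from bench import arm, snapshot, camera_params, spot_in gives the robot as it stands.
- The arm moves only by the tool servo_tool, never from a script. Its argument "moves" is text: rows parted by semicolons, each of 4 numbers parted by spaces: the shift along the world's x, y, z in normalised numbers (1 is 60 cm), then the turn about the world's z in fractions of the full range, 1 being 90 degrees. A call has 1 to 12 rows; each row is the pose to reach, as a shift and turn from the pose commanded when the call began; what a row does not reach only later rows make up. A row lasts 1/8 s, in which the tool goes at most 62.5 mm and 10.7 degrees, less where a joint would pass 70% of its speed; a pose out of reach is approached as far as the arm can. Shift and turn numbers lie between -1 and 1, and a call with a number outside is refused. A call with a gripper value outside its range is refused whole. "gripper" is the opening, from 0 (shut) to 1 (fully open), set as the call begins (left out, the last holds). The fingers move at their own pace and stop on an object; the grip force is fixed at half the most. Time passes only in rows, so rows that repeat a pose let the fingers close. It gives the time, the measured TCP pose, the force, the opening and the grip force at its end, in the units of the state.
- arm.read_state(): the state, without advancing time (a new reading comes with each control period).
- snapshot(name): name is "scene" or "top" or "wrist"; returns the picture (384x512x3 uint8, red, green, blue); there is no depth.
- camera_params(name): a dict with "intrinsics" (3x3 intrinsics, pixels), "eye" and "orientation" of the camera in the world. Camera axes: x right, y down, z forward; pixel columns grow to the right and rows downward; lengths in m; the calibration is good to about 2 mm. A picture is of the moment at which its call begins: read the wrist's pose just before it. camera_params takes no time and is no camera call; for the wrist camera it gives the pose at the moment of the call.
- arm.hand_in(): hands the job in; it is judged then, once.
Trained networks look in the newest picture that a camera, given by its name, has taken for a name from the list of things; names that differ only in an ending like _2 or _b are one class to them, and where a whole thing is asked for, a point or a joint stands for the part that bears it (a point fixed in the world has none). Each returns a list of dicts, best first, with "confidence" (0 to 1); they miss things now and then, are a little off and sometimes report something else, mostly with a low value. They report only what shows in the picture. A call takes as long as a camera call. They do not tell look-alikes from the thing itself.
- spot_in(camera, query): "location" ([x, y, z] in m, in the coordinates of the camera as it stood for that picture, good to about 4 mm: the middle of the surface that is visible of it).
The state is a dict: "time_s": time; "qpos": joint angles; "joint_velocities": joint speeds; "effort": joint torques, N m; "tool_pos": TCP position; "tcp_rot": TCP orientation; "contact_force": force on the tool from outside, world axes, zero at the start; "moment": the same for the moment, N m; "opening": opening from 0.0 (shut) to 1.0 (fully open); "grip_force": force on a finger pad.
Only numpy, scipy, OpenCV 4.12 (cv2) and the standard library are available. Lean on these libraries where they do the work, as an engineer would, in place of code of your own. Each camera call takes 0.05 s, during which the arm holds its last target. There are 200 camera calls.

## Working session

There is one attempt and no reset: what is moved stays moved. The work goes in short steps, Python scripts to look and compute and a tool call to move; the robot and the scene stay as the last step left them, time stands still between calls to the robot, and variables do not carry over. Pictures are saved under pics/ and viewed, at most 10 in all, crops included, and the job is handed in when it is done.

Besides the shell and the picture viewer there is one more tool, called as name(argument=value, ...) on one line, values as JSON. servo_tool: Moves the arm, as the interface text tells. Its arguments: {"type":"object","properties":{"moves":{"type":"string"},"gripper":{"type":"number"}},"required":["moves"]}

```bash
mkdir -p pics; cat > h.py <<'E'
import numpy as np, cv2
from bench import arm, snapshot, camera_params, spot_in
from scipy.spatial.transform import Rotation as R
def cam(n):
    p=camera_params(n); K=np.array(p['intrinsics']); o=np.array(p['orientation'],float)
    M=o if o.shape==(3,3) else (R.from_rotvec(o).as_matrix() if o.size==3 else R.from_quat(o).as_matrix())
    return K,np.array(p['eye']),M
def shot(n,f):
    im=snapshot(n); cv2.imwrite('pics/'+f+'.png',im[:,:,::-1]); return im
def px2w(c,u,v,z):
    K,e,M=c; d=M@np.linalg.solve(K,[u,v,1]); return e+d*(z-e[2])/d[2]
def w2px(c,P):
    K,e,M=c; q=K@(M.T@(np.array(P)-e)); return q[:2]/q[2]
def spots(n,qs):
    c=cam(n)
    for q in qs:
        for s in spot_in(n,q)[:3]:
            w=c[1]+c[2]@np.array(s['location']); print(n,q,round(s['confidence'],2),w.round(3),w2px(c,w).round())
E
python3 - <<'E'
from h import *
print(camera_params('top'))
a=shot('top','t0');b=shot('scene','s0')
cv2.imwrite('pics/a0.png',cv2.resize(a[:,:,::-1],(800,600),interpolation=cv2.INTER_CUBIC))
spots('top',['fixture','jaw','part','cover','spool','lid','screwdriver','fixed_jaw','channel','tongue'])
s=arm.read_state();print(s['time_s'],s['tool_pos'],s['tcp_rot'],s['opening'])
E
```

```text
{'intrinsics': array([[436.0716142 ,   0.        , 248.45778106],
       [  0.        , 436.0716142 , 191.83172568],
       [  0.        ,   0.        ,   1.        ]]), 'eye': array([0.42377042, 0.01501068, 0.96680186]), 'orientation': array([-2.20833423,  2.00888316, -0.21220681])}
top fixture 0.94 [ 0.576 -0.013  0.013] [265. 214.]
top jaw 0.92 [0.514 0.024 0.031] [246. 239.]
top part 0.77 [ 0.531 -0.025  0.029] [270. 234.]
top part 0.71 [ 0.414 -0.035  0.009] [269. 289.]
top part 0.54 [ 0.496 -0.269  0.015] [380. 261.]
top cover 0.72 [ 0.496 -0.271  0.011] [381. 261.]
top cover 0.66 [ 0.624 -0.006  0.043] [265. 190.]
top spool 0.62 [0.535 0.277 0.043] [129. 218.]
top spool 0.59 [ 0.623 -0.008  0.04 ] [266. 190.]
top lid 0.62 [ 0.788 -0.125  0.013] [322. 128.]
top screwdriver 0.6 [0.808 0.195 0.023] [185. 106.]
top fixed_jaw 0.95 [ 0.58  -0.013  0.012] [266. 212.]
top channel 0.55 [ 0.581 -0.015  0.013] [267. 212.]
top tongue 0.58 [ 0.499 -0.269  0.017] [381. 260.]
0.6 [0.24481281 0.52029128 0.24534111] [6.85256281e-01 3.06592226e+00 1.04586479e-04] 1.0002253783511166
```

View pics/a0.png

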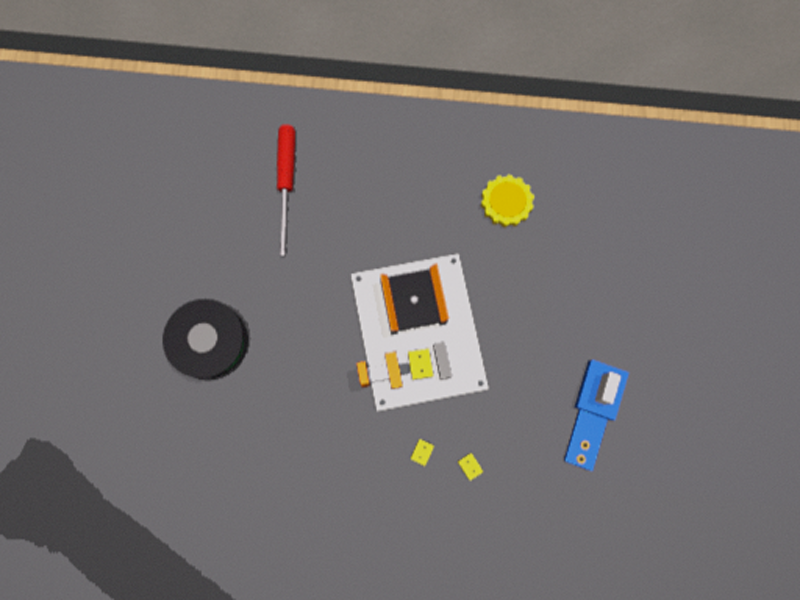

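View pics/s0.png

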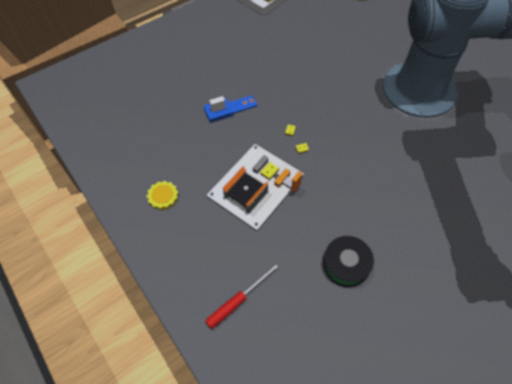

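The top view (800 px scale) shows the jig at (420,330) with the pin visible at (415,299) and the jaw handle at (363,373). The cover is at (600,400) with its tongue pointing down-left. Two small decoy blocks lie at (422,452) and (471,466). The real block is between the jaws at (420,363).

```bash
python3 - <<'E'
from h import *
c=cam('top'); s=512/800
f=lambda u,v,z: px2w(c,(u+.5)*s-.5,(v+.5)*s-.5,z)
C=[f(*p,.012) for p in [(352,273),(458,254),(488,389),(377,410)]]
o=np.mean(C,0); x=(C[0]+C[1]-C[2]-C[3]); print('corners',np.round(C,3),'fix',o.round(4),'yaw',np.degrees(np.arctan2(x[1],x[0])))
print('sizes',[np.linalg.norm(C[i]-C[i-1]).round(3) for i in range(4)])
print('handle',f(363,373,.07),'pin',f(415,299,.046),'part',f(420,363,.026))
g=f(611,387,.054); b=(f(585,445,.008)+f(581,460,.008))/2; d=g-b
print('grip',g,'bush',b,'yaw',np.degrees(np.arctan2(d[1],d[0])),np.linalg.norm(d[:2]))
st=arm.read_state(); print(R.from_rotvec(st['tcp_rot']).as_matrix().round(3))
cw=cam('wrist');print(cw)
E
```

```text
corners [[ 0.657  0.085  0.012]
 [ 0.7   -0.065  0.012]
 [ 0.509 -0.121  0.012]
 [ 0.466  0.031  0.012]] fix [ 0.5829 -0.0174  0.012 ] yaw 16.19907309844906
sizes [np.float64(0.199), np.float64(0.156), np.float64(0.199), np.float64(0.157)]
handle [0.5094216  0.05261002 0.07      ] pin [ 0.62008456 -0.00750538  0.046     ] part [ 0.53482531 -0.02266938  0.026     ]
grip [ 0.52360652 -0.27816475  0.054     ] bush [ 0.43523505 -0.25701748  0.008     ] yaw -13.457789732330466 0.09086651446780386
[[-0.905  0.426  0.   ]
 [ 0.426  0.905  0.   ]
 [-0.     0.    -1.   ]]
(array([[272.5014    ,   0.        , 251.38181692],
       [  0.        , 272.5014    , 191.93804695],
       [  0.        ,   0.        ,   1.        ]]), array([0.17223063, 0.55402839, 0.3726664 ]), array([[ 4.24962861e-01,  8.59869967e-01,  2.82896105e-01],
       [ 9.05210610e-01, -4.03871762e-01, -1.32217060e-01],
       [ 5.64269614e-04,  3.12267896e-01, -9.49993917e-01]]))
```

Units first: shifts go in shares of 60 cm and turns go in shares of 90 degrees. So -0.465 m / 0.6 = -0.775, 0.265 m / 0.6 = 0.4417, 41.4 degrees / 90 = 0.46.

servo_tool(moves="0.0667 -0.075 0 0.1144;0.125 -0.15 0 0.2289;0.1833 -0.2333 0 0.3444;0.2417 -0.3333 0 0.46;0.3 -0.4167 0 0.46;0.35 -0.5167 0 0.46;0.3917 -0.6 0 0.46;0.4167 -0.6917 -0.0333 0.46;0.4417 -0.775 -0.075 0.46;0.4417 -0.775 -0.075 0.46;0.4417 -0.775 -0.075 0.46;0.4417 -0.775 -0.075 0.46")

```text
time_s: 2.1
tool_pos: [0.5099, 0.0566, 0.2011]
tcp_rot: [-0.445, 3.109, 0.001]
contact_force: [-0.4, 0.1, 0.0]
opening: 0.999
grip_force: 0.0
```

```bash
python3 - <<'E'
from h import *
s=arm.read_state();print(s['time_s'],s['tool_pos'],R.from_rotvec(s['tcp_rot']).as_matrix()[:,1],s['qpos'],s['contact_force'])
c=cam('wrist');np.savez('w1.npz',K=c[0],e=c[1],M=c[2])
a=shot('wrist','w1'); cv2.imwrite('pics/w1b.png',cv2.resize(a[:,:,::-1],(800,600),interpolation=cv2.INTER_CUBIC))
spots('wrist',['jaw','part','cover','fixed_jaw'])
E
```

```text
2.1 [0.50988338 0.05663242 0.20106143] [-2.80737098e-01  9.59784642e-01  3.49439833e-04] [-1.34581447e-02  2.68970755e-01 -1.87568798e-01  1.11337122e+00
  6.37566929e-04 -2.98019705e-01] [-0.3644723   0.13249056  0.01654109]
wrist jaw 0.95 [0.506 0.03  0.031] [229. 167.]
wrist part 0.79 [ 0.402 -0.103  0.009] [133.  33.]
wrist part 0.7 [ 0.415 -0.033  0.004] [197.  67.]
wrist part 0.67 [ 0.532 -0.024  0.031] [177. 176.]
wrist cover 0.54 [ 0.431 -0.234  0.001] [ 8. 25.]
wrist fixed_jaw 0.59 [ 0.564 -0.004  0.011] [192. 200.]
```

View pics/w1b.png

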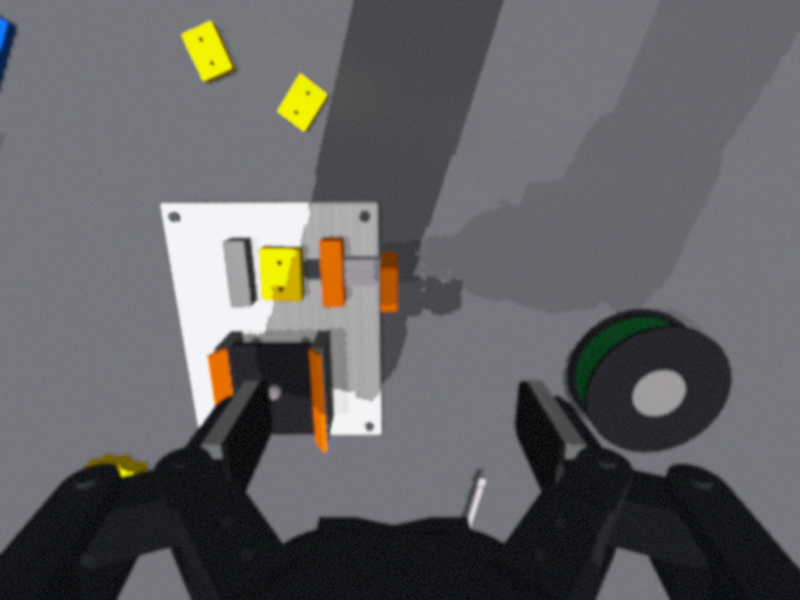

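```bash
cat >> h.py <<'E'
def W(n):
    d=np.load(n); return d['K'],d['e'],d['M']
def up(c,u,v,z): s=.64; return px2w(c,(u+.5)*s-.5,(v+.5)*s-.5,z)
def upi(c,P): return (w2px(c,P)+.5)/.64-.5
def fx(P,o,yaw): c,s=np.cos(yaw),np.sin(yaw); d=np.asarray(P)[:2]-o; return np.array([c*d[0]+s*d[1],-s*d[0]+c*d[1]])
def xf(p,o,yaw): c,s=np.cos(yaw),np.sin(yaw); return np.array([o[0]+c*p[0]-s*p[1],o[1]+s*p[0]+c*p[1]])
E
python3 - <<'E'
from h import *
from scipy.optimize import least_squares
c=W('w1.npz')
obs=[((-.1,-.08),(161,204)),((-.1,.08),(377,203)),((.1,.08),(381,434))]
def r(p): return np.concatenate([upi(c,[*xf(q,p[:2],p[2]),.012])-np.array(u) for q,u in obs])
s=least_squares(r,[.583,-.017,.283]); o=s.x[:2];yw=s.x[2]
print(s.x.round(4),np.degrees(yw),s.fun.round(1)); np.save('fix.npy',s.x)
print('handle',fx(up(c,389,281,.07),o,yw),'pred handle top corners y=88,93')
for y in(.088,.093):
  print([upi(c,[*xf((x,y+d),o,yw),.07]).round() for x in(-.065,-.035) for d in (-.006,.006)])
print('jaw face top',fx(up(c,320,270,.03),o,yw),'fixed',fx(up(c,253,270,.03),o,yw),fx(up(c,249,237,.03),o,yw))
print('part',[fx(up(c,*u,.026),o,yw).round(4) for u in [(260,248),(296,248),(301,299),(264,299)]])
print('pin',fx(up(c,274,393,.046),o,yw), xf((.04,0),o,yw))
E
python3 -c "
import cv2;a=cv2.imread('pics/w1.png')[140:210,130:270];cv2.imwrite('pics/w1c.png',cv2.resize(a,(800,400),interpolation=cv2.INTER_CUBIC))"
```

```text
[ 0.5828 -0.016   0.2896] 16.59496515591738 [-2.4 -0.6  1.6 -0.5  1.   2.1]
handle [-0.05701528  0.08776166] pred handle top corners y=88,93
[array([380., 269.]), array([399., 269.]), array([380., 314.]), array([399., 314.])]
[array([388., 269.]), array([407., 269.]), array([388., 314.]), array([407., 314.])]
jaw face top [-0.05422241  0.0376681 ] fixed [-0.05443251 -0.01061728] [-0.0783127  -0.01086724]
part [array([-0.0697, -0.0052]), array([-0.0695,  0.0207]), array([-0.031 ,  0.0215]), array([-0.0311, -0.0062])]
pin [0.03677438 0.00037999] [ 0.62112182 -0.00461136]
```

View pics/w1c.png

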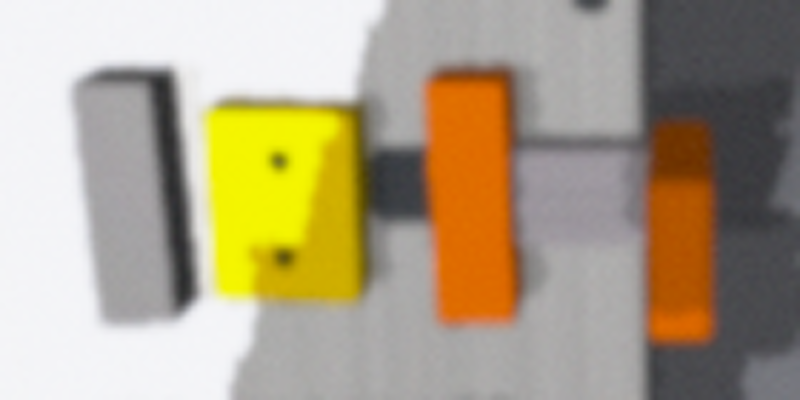

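The crop shows the handle top centred at wrist pixel (249,185), the block at (180,175) about 8 mm off centre, and jaw travel of about 5 mm. Next I'll descend and pinch the handle.

Converted, -0.146 m / 0.6 = -0.2433, -0.05 m / 0.6 = -0.0833, 0.2 degrees / 90 = 0.0022.

servo_tool(moves="0 -0.0033 -0.0833 0.0022;0 -0.0033 -0.1667 0.0022;0 -0.0033 -0.225 0.0022;0 -0.0033 -0.2433 0.0022;0 -0.0033 -0.2433 0.0022;0 -0.0033 -0.2433 0.0022")

```text
time_s: 3.1
tool_pos: [0.5114, 0.0534, 0.056]
tcp_rot: [-0.448, 3.106, -0.001]
contact_force: [-0.1, 0.4, -0.1]
opening: 1.0
grip_force: 0.0
```

servo_tool(gripper=0, moves="0 0 0 0;0 0 0 0;0 0 0 0;0 0 0 0;0 0 0 0;0 0 0 0;0 0 0 0;0 0 0 0")

```text
time_s: 4.1
tool_pos: [0.5098, 0.0533, 0.0545]
tcp_rot: [-0.448, 3.109, 0.0]
contact_force: [-0.9, 0.5, 5.8]
opening: 0.132
grip_force: 59.7
```

Converted, -0.0173 m / 0.6 = -0.0288, -0.0144 m / 0.6 = -0.024.

servo_tool(moves="0.0023 -0.008 0 0;0.0048 -0.016 0 0;0.0072 -0.024 0 0;0.0087 -0.0288 0 0;0.0087 -0.0288 0 0;0.0087 -0.0288 0 0")

```text
time_s: 4.85
tool_pos: [0.5149, 0.0363, 0.0545]
tcp_rot: [0.448, -3.109, -0.001]
contact_force: [-1.8, 0.8, 5.9]
opening: 0.129
grip_force: 59.9
```

```bash
python3 - <<'E'
from h import *
s=arm.read_state();p=np.load('fix.npy');f=s['contact_force'];y=p[2]
print(s['time_s'],fx(s['tool_pos'],p[:2],y),s['contact_force'],'fy',-np.sin(y)*f[0]+np.cos(y)*f[1],s['grip_force'])
E
```

```text
4.85 [-0.05011332  0.06955465] [-1.81677122  0.78453279  5.87946681] fy 1.270732577446417 59.86502408981323
```

Converted, -0.0029 m / 0.6 = -0.0048, -0.0014 m / 0.6 = -0.0023.

servo_tool(moves="0.0007 -0.0023 0 0;0.0015 -0.0048 0 0;0.0015 -0.0048 0 0;0.0015 -0.0048 0 0")

```text
time_s: 5.35
tool_pos: [0.5157, 0.0337, 0.0545]
tcp_rot: [0.449, -3.109, -0.002]
contact_force: [-1.1, 1.5, 6.6]
opening: 0.13
grip_force: 59.9
```

servo_tool(moves="0.0005 -0.0017 0 0;0.0005 -0.0017 0 0;0.0005 -0.0017 0 0")

```text
time_s: 5.72
tool_pos: [0.5159, 0.0327, 0.0545]
tcp_rot: [0.449, -3.109, -0.002]
contact_force: [-3.2, 2.7, 5.9]
opening: 0.128
grip_force: 59.9
```

Converted, -0.001 m / 0.6 = -0.0017, 0.0003 m / 0.6 = 0.0005.

servo_tool(moves="0.0005 -0.0017 0 0;0.0005 -0.0017 0 0;0.0005 -0.0017 0 0")

```text
time_s: 6.1
tool_pos: [0.5163, 0.0317, 0.0545]
tcp_rot: [0.449, -3.109, -0.002]
contact_force: [-1.9, 2.8, 5.7]
opening: 0.13
grip_force: 59.9
```

Converted, -0.0008 m / 0.6 = -0.0013, 0.0002 m / 0.6 = 0.0003.

servo_tool(moves="0.0003 -0.0013 0 0;0.0003 -0.0013 0 0;0.0003 -0.0013 0 0")

```text
time_s: 6.48
tool_pos: [0.5163, 0.0314, 0.0545]
tcp_rot: [0.449, -3.109, -0.004]
contact_force: [-3.0, 4.1, 6.1]
opening: 0.126
grip_force: 60.0
```

Converted, -0.0008 m / 0.6 = -0.0013, 0.0002 m / 0.6 = 0.0003.

servo_tool(moves="0.0003 -0.0013 0 0;0.0003 -0.0013 0 0;0.0003 -0.0013 0 0")

```text
time_s: 6.85
tool_pos: [0.5163, 0.0314, 0.0545]
tcp_rot: [0.45, -3.109, -0.007]
contact_force: [-3.3, 5.5, 8.4]
opening: 0.126
grip_force: 60.1
```

Converted, -0.002 m / 0.6 = -0.0033, -0.001 m / 0.6 = -0.0017.

servo_tool(moves="0.0005 -0.0017 0 0;0.001 -0.0033 0 0;0.001 -0.0033 0 0;0.001 -0.0033 0 0")

```text
time_s: 7.35
tool_pos: [0.5163, 0.0313, 0.0546]
tcp_rot: [0.452, -3.109, -0.013]
contact_force: [-5.1, 13.1, 8.9]
opening: 0.134
grip_force: 60.4
```

```bash
python3 - <<'E'
from h import *
s=arm.read_state();p=np.load('fix.npy')
print(s['time_s'],fx(s['tool_pos'],p[:2],p[2]),s['contact_force'])
c=cam('wrist');np.savez('w2.npz',K=c[0],e=c[1],M=c[2])
a=shot('wrist','w2'); cv2.imwrite('pics/w2b.png',cv2.resize(a[:,:,::-1],(800,600),interpolation=cv2.INTER_CUBIC))
E
```

```text
7.35 [-0.05018503  0.0643468 ] [-5.08882266 13.13566155  8.88365152]
```

View pics/w2b.png

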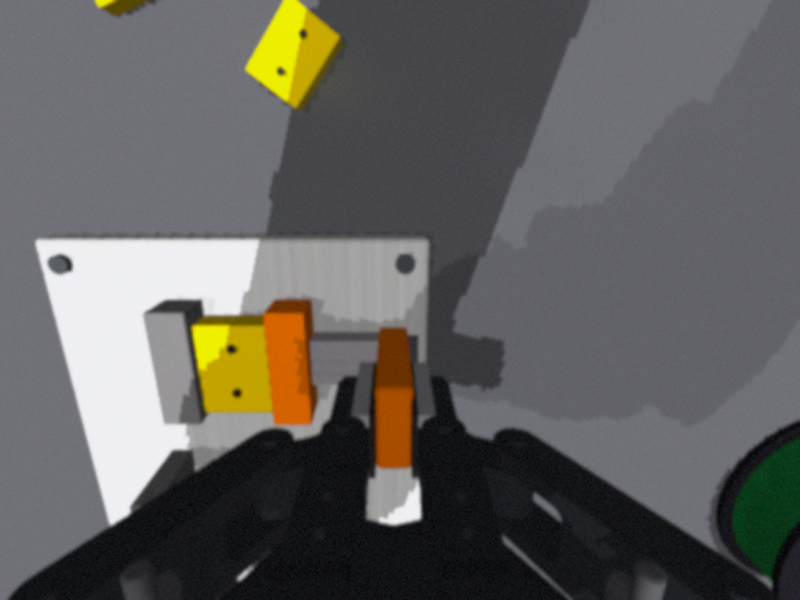

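The block sits square and tight between the grey jaw (200,360) and the orange jaw (290,360). Now I'll release and hover over the cover.

Converted, -0.305 m / 0.6 = -0.5083, 0.145 m / 0.6 = 0.2417, -30 degrees / 90 = -0.3333.

servo_tool(gripper=1, moves="0 0 0 0;0 0 0 0;0 0 0 0;0 0 0 0;0 0 0.1 0;0 0 0.2 0;0.0033 -0.1 0.2417 -0.1111;0.005 -0.2 0.2417 -0.2222;0.0067 -0.3 0.2417 -0.3333;0.01 -0.4 0.2417 -0.3333;0.0117 -0.5083 0.2417 -0.3333;0.0117 -0.5083 0.2417 -0.3333")

```text
time_s: 8.9
tool_pos: [0.5242, -0.2821, 0.1988]
tcp_rot: [0.381, 3.118, -0.002]
contact_force: [0.0, 0.6, -0.9]
opening: 1.004
grip_force: 0.0
```

servo_tool(moves="0 0 0 0;0 0 0 0")

```text
time_s: 9.15
tool_pos: [0.5245, -0.276, 0.1993]
tcp_rot: [-0.369, -3.119, -0.001]
contact_force: [0.5, 0.1, -0.8]
opening: 0.999
grip_force: 0.0
```

```bash
python3 - <<'E'
from h import *
s=arm.read_state();m=R.from_rotvec(s['tcp_rot']).as_matrix();print(s['time_s'],s['tool_pos'],np.degrees(np.arctan2(m[1,1],m[0,1])),s['contact_force'],s['qpos'])
c=cam('wrist');np.savez('w3.npz',K=c[0],e=c[1],M=c[2])
a=shot('wrist','w3'); cv2.imwrite('pics/w3b.png',cv2.resize(a[:,:,::-1],(800,600),interpolation=cv2.INTER_CUBIC))
spots('wrist',['cover','tongue'])
E
```

```text
9.15 [ 0.52447302 -0.27604856  0.19928629] 76.49116101737864 [ 0.4903671   0.05583479 -0.75362646] [-5.91682451e-01  4.29111348e-01  3.96411899e-02  1.18208755e+00
  3.63648083e-04 -3.55909049e-01]
wrist cover 0.95 [ 0.491 -0.268  0.011] [251. 144.]
wrist tongue 0.62 [ 0.493 -0.27   0.018] [250. 147.]
```

View pics/w3b.png

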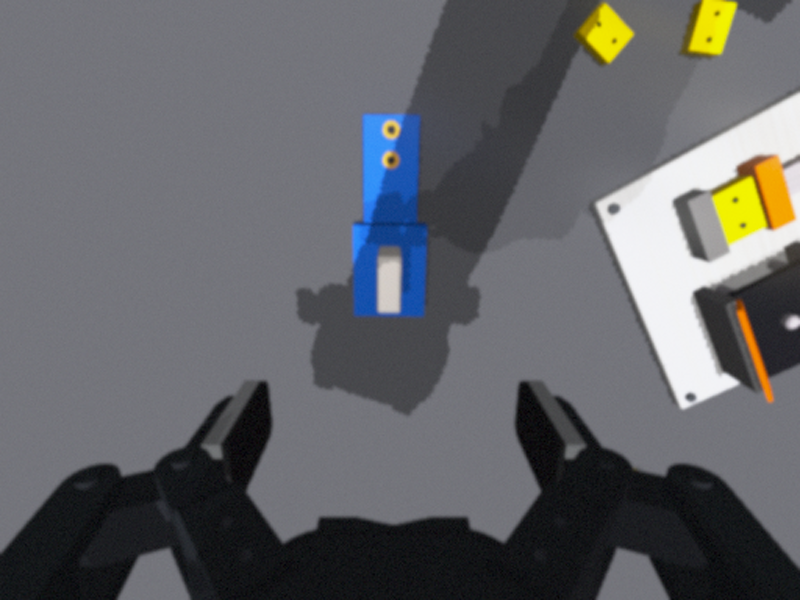

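The cover is lined up with the tool: grip top at (389,284), bushes at (391,129) and (391,160). The jaw is still shut on the block at (740,210).

```bash
python3 - <<'E'
from h import *
c=W('w3.npz')
g=up(c,389,284,.054); b=(up(c,391,129,.008)+up(c,391,160,.008))/2
corn=[up(c,*u,.018) for u in [(353,225),(427,225),(426,316),(355,316)]]
print('grip',g,'bush',b,'blockcenter',np.mean(corn,0),np.linalg.norm(corn[0]-corn[1]),np.linalg.norm(corn[1]-corn[2]))
t=[up(c,362,115,.008),up(c,420,115,.008)];print('tongue end mid',np.mean(t,0),np.linalg.norm(t[0]-t[1]))
for q in(g,np.mean(corn,0)):
  d=q-b;print(np.degrees(np.arctan2(d[1],d[0])),np.linalg.norm(d[:2]))
E
```

```text
grip [ 0.52194008 -0.27835972  0.054     ] bush [ 0.43598805 -0.25645174  0.008     ] blockcenter [ 0.52311037 -0.27797041  0.018     ] 0.053364638035226036 0.0699329400266056
tongue end mid [ 0.41730557 -0.25194966  0.008     ] 0.03997823965638458
-14.29942851863345 0.08870011767711734
-13.874015821211175 0.08974047565899788
```

Converted, -0.16 m / 0.6 = -0.2667, -0.002 m / 0.6 = -0.0033, -0.4 degrees / 90 = -0.0044.

servo_tool(moves="-0.0033 -0.0033 -0.1 -0.0044;-0.0033 -0.0033 -0.2 -0.0044;-0.0033 -0.0033 -0.25 -0.0044;-0.0033 -0.0033 -0.2667 -0.0044;-0.0033 -0.0033 -0.2667 -0.0044")

```text
time_s: 9.93
tool_pos: [0.5228, -0.2792, 0.0397]
tcp_rot: [0.382, 3.118, 0.0]
contact_force: [0.0, 0.1, 0.2]
opening: 1.002
grip_force: 0.0
```

servo_tool(gripper=0, moves="0 0 0 0;0 0 0 0;0 0 0 0;0 0 0 0;0 0 0 0;0 0 0 0;0 0 0 0")

```text
time_s: 10.8
tool_pos: [0.5229, -0.2796, 0.0399]
tcp_rot: [0.383, 3.117, -0.0]
contact_force: [-0.4, 0.8, 5.7]
opening: 0.174
grip_force: 59.5
```

```bash
cat > st.py <<'E'
from h import *
s=arm.read_state();m=R.from_rotvec(s['tcp_rot']).as_matrix();p=np.load('fix.npy')
print(s['time_s'],s['tool_pos'].round(4),'toolyaw-fix',np.degrees(np.arctan2(m[1,1],m[0,1])-p[2])-90,'tilt',np.degrees(np.arccos(-m[2,2])),'fix',fx(s['tool_pos'],p[:2],p[2]).round(4),np.round(s['contact_force'],1),np.round(s['moment'],2),s['opening'],s['grip_force'])
E
python3 st.py
```

```text
10.8 [ 0.5229 -0.2796  0.0399] toolyaw-fix -30.5896064794918 tilt 0.05548742084317652 fix [-0.1327 -0.2355] [-0.4  0.8  5.7] [ 0.11  0.07 -0.08] 0.17396298248376318 59.507766366004944
```

Converted, 0.272 m / 0.6 = 0.4533, 0.15 m / 0.6 = 0.25, 30.6 degrees / 90 = 0.34.

servo_tool(moves="0 0 0.1 0;0 0 0.1833 0;0.025 0.0833 0.1833 0.0889;0.05 0.1667 0.1833 0.1778;0.0783 0.25 0.1833 0.2667;0.105 0.3333 0.1833 0.34;0.1283 0.4083 0.1833 0.34;0.145 0.4533 0.1833 0.34;0.145 0.4533 0.1833 0.34;0.145 0.4533 0.1833 0.34;0.145 0.4533 0.1833 0.34")

```text
time_s: 12.18
tool_pos: [0.609, -0.0085, 0.1489]
tcp_rot: [0.451, -3.108, -0.0]
contact_force: [-1.1, 0.1, -3.3]
opening: 0.175
grip_force: 59.6
```

```bash
python3 st.py; python3 - <<'E'
from h import *
c=cam('wrist');np.savez('w4.npz',K=c[0],e=c[1],M=c[2])
a=shot('wrist','w4'); t=shot('top','t4'); 
cr=lambda i:cv2.resize(i[:,:,::-1],(800,600),interpolation=cv2.INTER_CUBIC)
cv2.imwrite('pics/w4b.png',cr(a))
E
```

```text
12.175 [ 0.609  -0.0085  0.1489] toolyaw-fix -0.07917868845403575 tilt 0.058491876845227504 fix [ 0.0272 -0.0003] [-1.1  0.1 -3.3] [ 0.03 -0.02  0.03] 0.1753429619745718 59.64087724685669
```

View pics/w4b.png

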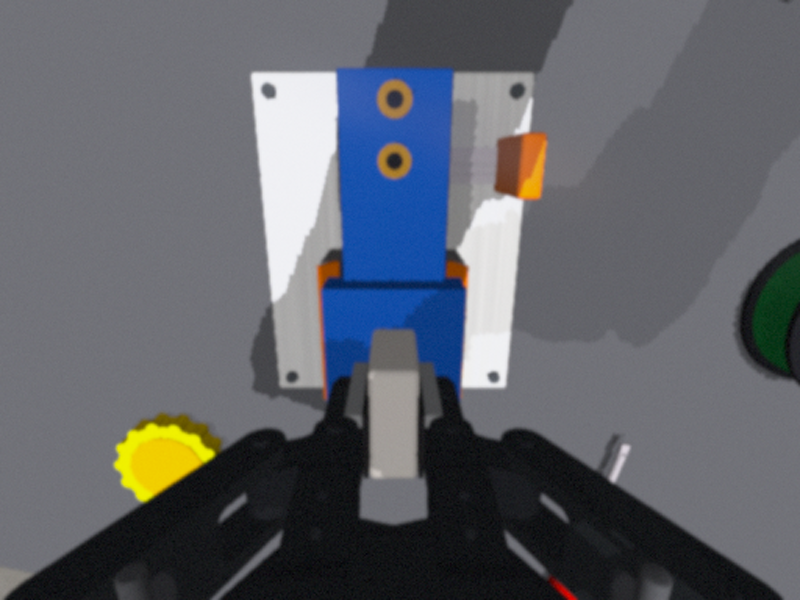

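The cover is held square over the channel. The lips show evenly on both sides at (320,265) and (466,268), and the four plate corners are clear, so I'll use this view to refine the jig pose.

```bash
python3 - <<'E'
from h import *
from scipy.optimize import least_squares
c=W('w4.npz')
obs=[((-.1,-.08),(252,72)),((-.1,.08),(533,72)),((.1,.08),(506,387)),((.1,-.08),(279,387))]
def r(p): return np.concatenate([upi(c,[*xf(q,p[:2],p[2]),.012])-np.array(u) for q,u in obs])
s=least_squares(r,[.583,-.017,.283]); o=s.x[:2];yw=s.x[2]
print(s.x.round(4),np.degrees(yw),s.fun.round(1)); np.save('fix2.npy',s.x)
st=arm.read_state();print('tcp fix',fx(st['tool_pos'],o,yw))
zz=st['tool_pos'][2]-.04+.008
b=(up(c,394,98,zz)+up(c,394,161,zz))/2; print('bush fix',fx(b,o,yw))
zt=zz+.01
print('cover block y',fx(up(c,323,283,zt),o,yw),fx(up(c,466,285,zt),o,yw))
print('tongue end',fx(up(c,337,69,zz),o,yw),fx(up(c,453,69,zz),o,yw))
c1=W('w1.npz');print('pin',fx(up(c1,274,393,.046),o,yw),fx(up(W('w3.npz'),792,322,.046),o,yw))
E
```

```text
[ 0.5827 -0.0169  0.2889] 16.550948623246523 [-3.6 -1.3  3.6 -1.1  0.6  2.5 -0.5  2.5]
tcp fix [0.0277956  0.00053334]
bush fix [-0.06267976  0.00057952]
cover block y [-0.01031678 -0.02522172] [-0.00956453  0.02683566]
tongue end [-0.08167732 -0.01846609] [-0.08169168  0.02025978]
pin [0.03710269 0.00123129] [ 0.03578468 -0.00208079]
```

Converted, -0.06 m / 0.6 = -0.1, -0.058 m / 0.6 = -0.0967.

servo_tool(moves="0 0 -0.05 0;0 0 -0.0833 0;0 0 -0.0967 0;0 0 -0.1 0;0 0 -0.1 0")

```text
time_s: 12.9
tool_pos: [0.6102, -0.0077, 0.0901]
tcp_rot: [-0.453, 3.107, -0.0]
contact_force: [-1.2, 0.9, -2.2]
opening: 0.175
grip_force: 59.5
```

Converted, -0.004 m / 0.6 = -0.0067, -0.003 m / 0.6 = -0.005.

servo_tool(moves="0 0 -0.0017 0;0 0 -0.0033 0;0 0 -0.005 0;0 0 -0.0067 0;0 0 -0.0067 0")

```text
time_s: 13.52
tool_pos: [0.6096, -0.0074, 0.0858]
tcp_rot: [-0.454, 3.108, -0.0]
contact_force: [-2.2, 0.2, 1.8]
opening: 0.175
grip_force: 60.4
```

Converted, 0.0057 m / 0.6 = 0.0095, 0.0043 m / 0.6 = 0.0072.

servo_tool(moves="0.0023 0.0007 -0.0017 0;0.0048 0.0015 -0.0017 0;0.0072 0.0022 -0.0017 0;0.0095 0.0028 -0.0017 0;0.0095 0.0028 -0.0017 0")

```text
time_s: 14.15
tool_pos: [0.6159, -0.006, 0.0851]
tcp_rot: [-0.453, 3.107, -0.001]
contact_force: [-0.8, -0.6, 4.1]
opening: 0.173
grip_force: 60.6
```

Converted, 0.0022 m / 0.6 = 0.0037, -0.001 m / 0.6 = -0.0017.

servo_tool(moves="0.0012 0.0003 -0.0017 0;0.0023 0.0007 -0.0017 0;0.0037 0.001 -0.0017 0;0.0037 0.001 -0.0017 0")

```text
time_s: 14.65
tool_pos: [0.6175, -0.0051, 0.0829]
tcp_rot: [0.454, -3.108, -0.001]
contact_force: [1.5, 1.2, -2.4]
opening: 0.178
grip_force: 59.7
```

Converted, 0.001 m / 0.6 = 0.0017, 0.0005 m / 0.6 = 0.0008.

servo_tool(moves="0.0008 0.0003 0 0;0.0017 0.0005 0 0;0.0017 0.0005 0 0")

```text
time_s: 15.02
tool_pos: [0.6178, -0.0049, 0.083]
tcp_rot: [0.453, -3.107, -0.0]
contact_force: [-0.6, 0.3, -1.7]
opening: 0.177
grip_force: 59.7
```

Converted, -0.003 m / 0.6 = -0.005, -0.0015 m / 0.6 = -0.0025.

servo_tool(moves="0 0 -0.0025 0;0 0 -0.005 0;0 0 -0.005 0")

```text
time_s: 15.4
tool_pos: [0.6183, -0.0049, 0.0802]
tcp_rot: [0.453, -3.108, -0.0]
contact_force: [-0.2, -0.7, -2.8]
opening: 0.174
grip_force: 59.6
```

Converted, -0.006 m / 0.6 = -0.01, -0.0045 m / 0.6 = -0.0075.

servo_tool(moves="0 0 -0.0025 0;0 0 -0.005 0;0 0 -0.0075 0;0 0 -0.01 0;0 0 -0.01 0")

```text
time_s: 16.02
tool_pos: [0.6185, -0.0049, 0.0753]
tcp_rot: [-0.454, 3.108, -0.0]
contact_force: [-3.6, 0.3, 7.7]
opening: 0.172
grip_force: 61.0
```

```bash
python3 st.py
```

```text
16.025 [ 0.6185 -0.0049  0.0753] toolyaw-fix 0.010359763506912145 tilt 0.03294521501411588 fix [0.0374 0.0005] [-3.6  0.3  7.7] [ 0.03  0.74 -0.02] 0.1720122253144753 60.98251819610596
```

Converted, -0.003 m / 0.6 = -0.005, -0.002 m / 0.6 = -0.0033.

servo_tool(moves="0 0 -0.0017 0;0 0 -0.0033 0;0 0 -0.005 0;0 0 -0.005 0;0 0 -0.005 0")

```text
time_s: 16.65
tool_pos: [0.6185, -0.0049, 0.0739]
tcp_rot: [-0.454, 3.107, -0.001]
contact_force: [-6.5, 0.7, 16.6]
opening: 0.176
grip_force: 62.4
```

Converted, -0.002 m / 0.6 = -0.0033, -0.001 m / 0.6 = -0.0017.

servo_tool(moves="0 0 -0.0017 0;0 0 -0.0033 0;0 0 -0.0033 0;0 0 -0.0033 0")

```text
time_s: 17.15
tool_pos: [0.6186, -0.0048, 0.0738]
tcp_rot: [-0.454, 3.106, -0.001]
contact_force: [-11.6, 0.3, 26.6]
opening: 0.176
grip_force: 64.0
```

```bash
python3 st.py;python3 - <<'E'
from h import *
c=cam('wrist');np.savez('w5.npz',K=c[0],e=c[1],M=c[2])
a=shot('wrist','w5');cv2.imwrite('pics/w5b.png',cv2.resize(a[:,:,::-1],(800,600),interpolation=cv2.INTER_CUBIC))
E
```

```text
17.15 [ 0.6186 -0.0048  0.0738] toolyaw-fix 0.01979185352357149 tilt 0.1470731561286663 fix [0.0376 0.0005] [-11.6   0.3  26.6] [ 0.23  2.4  -0.02] 0.17578904673485576 64.0260922908783
```

View pics/w5b.png

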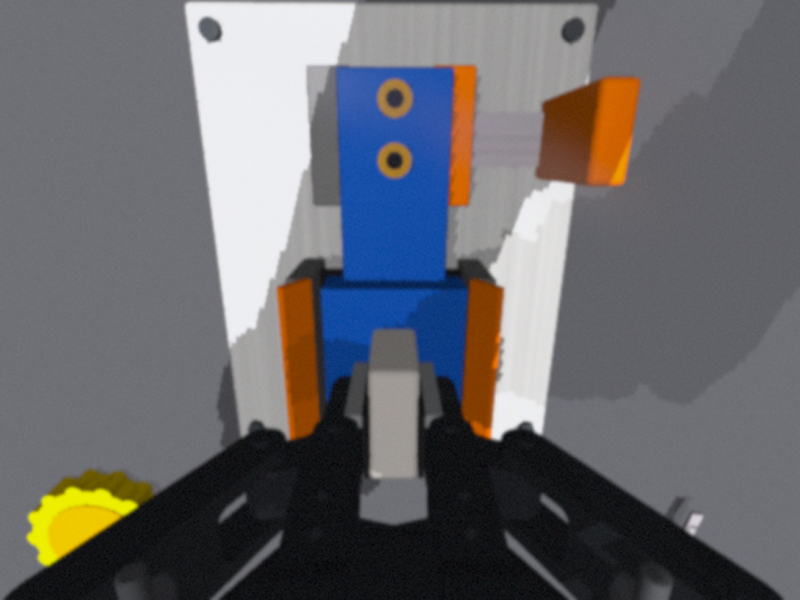

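The cover is seated in the channel, with the tongue at (395,130) over the block between the closed jaws. z has stopped at the home height under about 27 N, so I'm handing it in.

```bash
python3 -c "
from bench import arm
print(arm.hand_in())"
```

```text
the job is handed in; nothing more can be done
None
```

I clamped the block snugly, dropped the cover over the pin and pressed it fully home, and handed the job in at about 17 s still holding it down; the hand-in gave no verdict.

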